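# Zero the scale and hold the tin over its tray

### The job

First zero the kitchen scale: press its hinged tare paddle down to the stop with the gripper and let it spring back up. Then pick the flat tin up off the cork mat and carry it over the washing-up brush, disturbing nothing, and hold it still and level about a centimetre above the rim of the scale's tray, over the middle, its long side along the tray's long side, never letting the tin touch the scale. Finish while still holding it there, so that I can check the zero: do not set it down or let go.

Things in the scene. Friction and masses are not known exactly. Their poses are not given: they have to be found in the camera images.
- tin: closed flat hinged pocket tin, 65 (x) x 98 (y) x 20 mm, 0.12 kg or so, lying flat with its lid up on the cork mat; origin at the centre of its underside, z up, y along its long side. Rigid; the lid does not open. It can be gripped from above across its 65 mm width
- cork_mat: flat fixed cork mat, 200 (x) x 150 (y) x 5 mm; origin at the centre of its underside, on the worktop. Mat and scale stand one on each side of the brush, either way round; the sink's tap, whose lever reaches 145 mm high, stands just beyond the left one, so approach and leave both from above
- scale: grey kitchen scale, 170 (x) x 146 (y) x 56 mm, fixed to the worktop; origin at the centre of its underside, z up; its front (-x) faces roughly the robot. A rectangular steel tray with a raised rim forms the rear; on the front are the tare paddle (on its -y half) and a 64 mm wide console with a dark display, 42 mm high (on its +y half)
- tray (a point): centre of the scale's tray at the height of the rim's top, 56 mm above the worktop; axes as the scale's, tray's long side along y. Tray 112 (x) x 142 (y) mm outside, 104 x 134 mm inside, walls 4 mm, floor 10 mm below the rim
- tare_paddle (a joint): angle of the tare paddle about its hinge at the paddle's rear edge (line along the scale's y): 0 = up (level), grows as the front is pressed down, 0.28 = at the stop. A spring brings it back; about 3 N at the press point moves it, 6 N holds it at the stop
- paddle_press (a point): point on the paddle's top face to press straight down, 40 mm in front of the hinge and 10 mm behind its front edge, 44 mm above the worktop when up; it goes down 11 mm to the stop. The paddle is 64 mm wide (y), 50 mm long (x); the point is midway across. The tray's rim, 12 mm higher, begins 45 mm behind the point
- brush: loose washing-up brush, 270 mm long, 36 mm wide and up to 62 mm high, lying between the scale and the mat as a barrier, pointing away from the robot; origin at the centre of its underside, y along its length
- spice_jar: loose spice jar, 44 mm wide, 96 mm high, upright behind the work; origin at the centre of its underside
- cream_pot: loose round flat pot with lid, 90 mm wide, 32 mm high, behind the work; origin at the centre of its underside

How it is judged:
By the outcome, as a careful person would: the job done as asked, in the order asked, and still so for the second after the job is handed in, while the arm keeps its last pose, push and grip.
It also fails if it takes over 53 s, if anything falls off the work surface, if the arm or the gripper's body presses on something with over 40 N, if the wrist force passes 120 N, or if a joint passes its speed limit or range.

### The arm

A 7-joint arm with a two-finger parallel gripper is mounted at the origin on a cart in front of the work surface, level with it; the furniture and walls round the work are solid. World frame = base frame: x ahead of the robot, y to its left, z up, the work surface at z = 0. Lengths are in m, angles in rad, forces in N, time in s.
With the tool pointing down it reaches from about 0.35 to 0.9 m from the base axis. Payload 19.9 kg.
Tool frame: the origin (TCP) lies on the front face of the gripper's body, between the roots of the fingers; the fingertips stand 73 mm ahead of it and the grasp point (between the pads) lies 54 mm ahead of it; z points along the fingers, y is the line along which they close (so a half turn about z gives the same grasp; the last joint's range is limited). The gripper opens to 85 mm and grips with 20 to 120 N. Pads are 22 mm wide; open, the fingers measure 114 mm over their backs; the gripper's body (76 mm by 85 mm) begins 54 mm behind the grasp point. The pads swing forward as they close: fully open they stand 13 mm farther back than shut.
Start: joints at [-1.347, 0.417, -0.01, 1.614, 0.005, 1.111, -0.053], TCP at [0.164, 0.603, 0.304] pointing down, gripper open.
Joint ranges: [-2.81, 2.81], [-0.39, 2.02], [-1.27, 1.25], [0.06, 2.57], [-1.19, 4.33], [0.19, 2], [-2.82, 2.82]. Speed limits (rad/s): [1.89, 1.89, 2.39, 2.39, 3.01, 3.01, 3.01].

### API

Orientations are given as a unit quaternion [w, x, y, z].
In Python, from station import status, cams, bot, look_for gives the robot as it stands.
- The arm moves only by the tool send_rows, never from a script. Its argument "motion" is a list of rows, each a list of 3 entries, a list of its own where there are three numbers: the turn, a rotation vector about the tool's x, y, z in degrees, then the shift along the tool's x, y, z in mm, then the finger opening in mm, from 0 to 85.4. A call has 1 to 12 rows; each row shifts and turns the commanded pose from where the row before left it, along the tool's axes as they then stand; what a row does not reach is not made up. A row lasts 1/12 s, in which the tool goes at most 41.7 mm and 7.16 degrees, less where a joint would pass 70% of its speed; a pose out of reach is approached as far as the arm can. A call with a gripper value outside its range is refused whole. The fingers move at their own pace and stop on an object; the grip force is fixed at half the most. Time passes only in rows, so rows that do not move let the fingers close. It gives the time, the measured TCP pose, the force, the opening and the grip force at its end, in the units of the state.
- status.read_state(): the state, without advancing time (a new reading comes with each control period).
- cams.get_image(name): name is "scene" or "top" or "wrist"; returns the picture (480x640x3 uint8, blue, green, red); there is no depth.
- cams.camera_info(name): a dict with "fx", "fy", "cx", "cy" (pixels), "R" (3x3) and "t" (3): a world point X has camera coordinates R X + t. Camera axes: x right, y down, z forward; pixel columns grow to the right and rows downward; lengths in m; the calibration is good to about 2 mm. A picture is of the moment at which its call begins: read the wrist's pose just before it. camera_info takes no time and is no camera call; for the wrist camera it gives the pose at the moment of the call.
- bot.hand_in(): hands the job in; it is judged then, once.
Trained networks look in the newest picture that a camera, given by its name, has taken for a name from the list of things; names that differ only in an ending like _2 or _b are one class to them, and where a whole thing is asked for, a point or a joint stands for the part that bears it (a point fixed in the world has none). Each returns a list of dicts, best first, with "confidence" (0 to 1); they miss things now and then, are a little off and sometimes report something else, mostly with a low value. They report only what shows in the picture. A call takes as long as a camera call.
- look_for(name, camera): "box" ([left, top, right, bottom] in pixels, round what is visible of it).
The state is a dict: "time": time; "qpos": joint angles; "qd": joint speeds; "joint_torque": joint torques, N m; "ee_pos": TCP position; "tool_rot": TCP orientation; "wrist_force": force on the tool from outside, world axes, zero at the start; "torque": the same for the moment, N m; "width": opening from 0.0 (shut) to 1.0 (fully open); "finger_force": force on a finger pad.
Only numpy, scipy, OpenCV 4.12 (cv2) and the standard library are available. Lean on these libraries where they do the work, as an engineer would, in place of code of your own. Each camera call takes 0.05 s, during which the arm holds its last target. There are 200 camera calls.

## Working session

There is one attempt and no reset: what is moved stays moved. The work goes in short steps, Python scripts to look and compute and a tool call to move; the robot and the scene stay as the last step left them, time stands still between calls to the robot, and variables do not carry over. Pictures are saved under pics/ and viewed, at most 10 in all, crops included, and the job is handed in when it is done.

Besides the shell and the picture viewer there is one more tool, called after ">>>" by a JSON object that holds its "fn" and its "kwargs". send_rows: Moves the arm, as the interface text tells. Its arguments: {"type":"object","properties":{"motion":{"type":"array"}},"required":["motion"]}

```bash
mkdir -p pics; python3 - <<'E'
from station import status,cams,bot,look_for
import cv2,numpy as np
s=status.read_state();print({k:np.round(v,3).tolist() for k,v in s.items()})
for c in("top","scene"):
    cv2.imwrite(f"pics/{c}0.png",cams.get_image(c))
    i=cams.camera_info(c);print(c,i["fx"],i["cx"],i["cy"],np.round(i["R"],3).tolist(),np.round(-np.array(i["R"]).T@np.array(i["t"]),3))
    if c=="top":
        for n in("tin","cork_mat","scale","tare_paddle","brush","tray"):
            try:print(n,[(np.round(d["box"]).tolist(),round(d["confidence"],2)) for d in look_for(n,c)[:2]])
            except Exception as e:print(n,e)
E
```

```text
{'time': 0.0, 'qpos': [-1.347, 0.418, -0.01, 1.614, 0.005, 1.111, -0.053], 'qd': [0.002, 0.002, 0.001, 0.0, 0.0, 0.0, -0.0], 'joint_torque': [0.001, -86.444, 0.679, -43.487, 0.019, 0.008, 0.0], 'ee_pos': [0.164, 0.603, 0.303], 'tool_rot': [-0.0, 0.132, 0.991, -0.001], 'wrist_force': [0.498, 0.424, -0.943], 'torque': [-0.02, 0.009, 0.016], 'finger_force': 0.0, 'width': 1.002}
top 529.928208991375 310.82052203928134 232.54962906985602 [[0.009, -1.0, -0.02], [-0.988, -0.006, -0.153], [0.153, 0.021, -0.988]] [ 0.441 -0.15   0.893]
tin [([178.0, 234.0, 239.0, 294.0], 0.69), ([350.0, 209.0, 454.0, 328.0], 0.37)]
cork_mat [([161.0, 205.0, 266.0, 329.0], 0.83), ([228.0, 146.0, 263.0, 184.0], 0.39)]
scale [([351.0, 207.0, 452.0, 326.0], 0.65)]
tare_paddle [([401.0, 288.0, 446.0, 325.0], 0.86), ([176.0, 234.0, 240.0, 297.0], 0.69)]
brush [([295.0, 209.0, 322.0, 372.0], 0.78)]
tray []
scene 601.7756258904312 322.62878456656244 241.35554911135284 [[0.901, -0.434, 0.005], [-0.241, -0.51, -0.826], [0.361, 0.743, -0.564]] [ 0.132 -1.033  0.708]
```

View pics/top0.png

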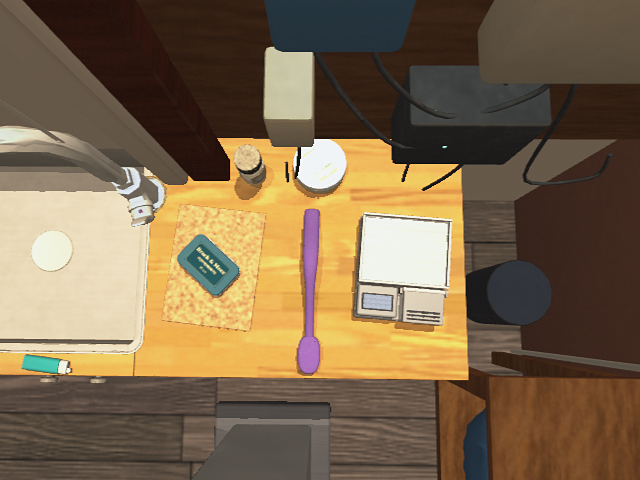

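View pics/scene0.png

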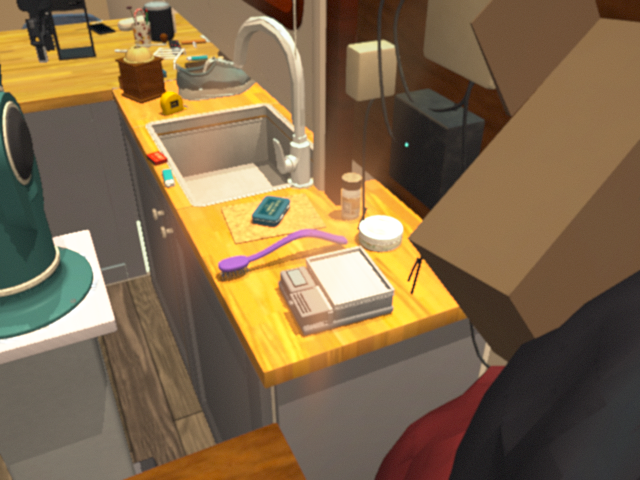

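```bash
python3 - <<'E'
import cv2
im=cv2.imread("pics/top0.png")
cv2.imwrite("pics/crop0.png",cv2.resize(im[195:335,150:350+110][:, :],None,fx=2.5,fy=2.5,interpolation=cv2.INTER_CUBIC))
E
```

```text
(no output)
```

View pics/crop0.png

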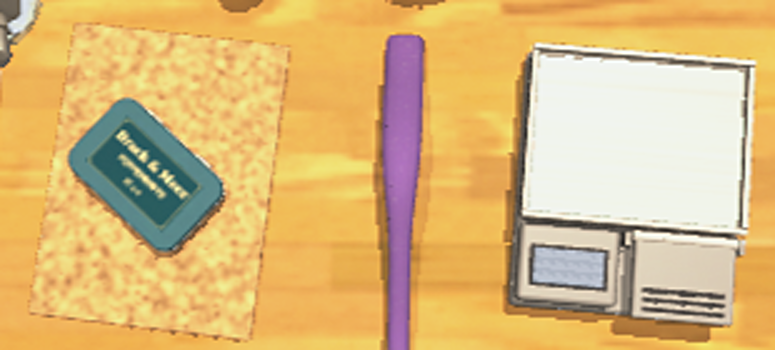

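The top view (up = +x, left = +y) shows the tin at about (208,265), with its long side running from upper left to lower right. The brush is at column 310. The scale's tray corners are near (364,213), (452,220), (449,288) and (359,283), and the paddle is at about (423,306).

```bash
cat > h.py <<'E'
import numpy as np,cv2
from station import status,cams,bot,look_for
from scipy.spatial.transform import Rotation as Ro
def w(px,z,i):
    R=np.array(i["R"]);c=-R.T@np.array(i["t"])
    px=np.atleast_2d(px).astype(float)
    d=np.c_[(px[:,0]-i["cx"])/i["fx"],(px[:,1]-i["cy"])/i["fy"],np.ones(len(px))]@R
    return c+d*((z-c[2])/d[:,2])[:,None]
def rect(pts):
    (c,s,a)=cv2.minAreaRect((pts[:,:2]*1000).astype(np.float32)); return np.round(c,1),np.round(s,1),round(a,1)
def teal(im):
    h=cv2.cvtColor(im,cv2.COLOR_BGR2HSV)
    m=cv2.inRange(h,(75,60,30),(105,255,255))
    return cv2.morphologyEx(m,cv2.MORPH_CLOSE,np.ones((9,9)))
E
python3 - <<'E'
from h import *
i=cams.camera_info("top");im=cv2.imread("pics/top0.png")
C=lambda l:np.array(l)/2.5+[150,195]-0.3
t=w(C([(535,45),(755,62),(747,232),(523,219)]),.056,i);print("tray",np.round(t,3).tolist(),t.mean(0),np.linalg.norm(t-np.roll(t,1,0),axis=1))
p=w(C([(632,318),(730,325)]),.044,i);print("paddle front",p)
m=teal(im);m[:,:165]=0;m[:,260:]=0;m[:225]=0;m[310:]=0
ys,xs=np.nonzero(m);print(len(xs),rect(w(np.c_[xs,ys],.021,i)))
b=look_for
print("brush",w([(310,210),(309,372),(295,355),(321,355)],.03,i))
E
```

```text
tray [[0.604, -0.216, 0.056], [0.593, -0.356, 0.056], [0.485, -0.348, 0.056], [0.492, -0.208, 0.056]] [ 0.54365398 -0.28223911  0.056     ] [0.11176385 0.14050742 0.1084874  0.140142  ]
paddle front [[ 0.43132575 -0.27719536  0.044     ]
 [ 0.42756385 -0.33851216  0.044     ]]
2054 (array([522.4,  39.2]), array([95.2, 60.6]), 47.9)
brush [[ 0.61284963 -0.12949548  0.03      ]
 [ 0.35152287 -0.13036426  0.03      ]
 [ 0.37758417 -0.10781801  0.03      ]
 [ 0.37802266 -0.14919897  0.03      ]]
```

>>> {"fn": "send_rows", "kwargs": {"motion": [[[0, 0, 0], [-30.7, -22.1, 0], 0], [[0, 0, 0], [-30.7, -22.1, 0], 0], [[0, 0, 0], [-30.7, -22.1, 0], 0], [[0, 0, 0], [-30.7, -22.1, 0], 0], [[0, 0, 0], [-30.7, -22.1, 0], 0], [[0, 0, 0], [-30.7, -22.1, 0], 0], [[0, 0, 0], [-30.7, -22.1, 0], 0], [[0, 0, 0], [-30.7, -22.1, 0], 0], [[0, 0, 0], [-30.7, -22.1, 0], 0], [[0, 0, 0], [-30.7, -22.1, 0], 0], [[0, 0, 0], [-30.7, -22.1, 0], 0], [[0, 0, 0], [-30.7, -22.1, 0], 0]]}}

```text
time: 1.4
ee_pos: [0.4508, 0.2487, 0.3042]
tool_rot: [0.0, 0.132, 0.991, 0.0]
wrist_force: [1.2, 1.2, 0.2]
width: 0.001
finger_force: 0.0
```

>>> {"fn": "send_rows", "kwargs": {"motion": [[[0, 0, 7], [0, 0, 0], 0], [[0, 0, 7], [0, 0, 0], 0], [[0, 0, 7], [0, 0, 0], 0], [[0, 0, 7], [0, 0, 0], 0], [[0, 0, 7], [0, 0, 0], 0], [[0, 0, 7], [0, 0, 0], 0], [[0, 0, 7], [0, 0, 0], 0], [[0, 0, 7], [0, 0, 0], 0], [[0, 0, 7], [0, 0, 0], 0], [[0, 0, 7], [0, 0, 0], 0], [[0, 0, 7], [0, 0, 0], 0], [[0, 0, 7], [0, 0, 0], 0]]}}

```text
time: 2.4
ee_pos: [0.45, 0.2504, 0.304]
tool_rot: [-0.0, 0.764, 0.646, 0.0]
wrist_force: [-0.0, 0.4, 0.5]
width: -0.0
finger_force: 0.0
```

>>> {"fn": "send_rows", "kwargs": {"motion": [[[0, 0, 7], [0, 0, 0], 0], [[0, 0, 7], [0, 0, 0], 0], [[0, 0, 7], [0, 0, 0], 0], [[0, 0, 7], [0, 0, 0], 0], [[0, 0, 7], [0, 0, 0], 0], [[0, 0, 7], [0, 0, 0], 0], [[0, 0, 7], [0, 0, 0], 0], [[0, 0, 7], [0, 0, 0], 0], [[0, 0, 7], [0, 0, 0], 0], [[0, 0, 7], [0, 0, 0], 0], [[0, 0, 7], [0, 0, 0], 0], [[0, 0, 0], [0, 0, 0], 0]]}}

```text
time: 3.4
ee_pos: [0.4499, 0.2505, 0.3039]
tool_rot: [0.0, 1.0, 0.03, 0.0]
wrist_force: [0.2, 1.3, 0.2]
width: 0.002
finger_force: 0.0
```

>>> {"fn": "send_rows", "kwargs": {"motion": [[[0, 0, 7.1], [0, 0, 0], 0], [[0, 0, 0], [2, 41, 0], 0], [[0, 0, 0], [2, 41, 0], 0], [[0, 0, 0], [2, 41, 0], 0], [[0, 0, 0], [2, 41, 0], 0], [[0, 0, 0], [2, 41, 0], 0], [[0, 0, 0], [2, 41, 0], 0], [[0, 0, 0], [2, 41, 0], 0], [[0, 0, 0], [2, 41, 0], 0], [[0, 0, 0], [2, 41, 0], 0], [[0, 0, 0], [2, 41, 0], 0], [[0, 0, 0], [2, 41, 0], 0]]}}

```text
time: 4.4
ee_pos: [0.4454, -0.2029, 0.3042]
tool_rot: [-0.0, 1.0, -0.026, 0.0]
wrist_force: [1.3, 0.7, 0.9]
width: 0.002
finger_force: 0.0
```

>>> {"fn": "send_rows", "kwargs": {"motion": [[[0, 0, 0], [2, 30, 30], 0], [[0, 0, 0], [2, 30, 30], 0], [[0, 0, 0], [0, 30, 30], 0], [[0, 0, 0], [0, 10, 10], 0], [[0, 0, 0], [0, 0, 0], 0]]}}

```text
time: 4.82
ee_pos: [0.442, -0.3018, 0.2032]
tool_rot: [0.0, 1.0, -0.029, -0.002]
wrist_force: [-0.0, -0.1, -0.4]
width: -0.002
finger_force: 0.0
```

```bash
python3 - <<'E'
from h import *
s=status.read_state();i=cams.camera_info("wrist");im=cams.get_image("wrist")
print(s["time"],s["ee_pos"],s["tool_rot"])
R=np.array(i["R"]);t=np.array(i["t"]);print(-R.T@t)
for n,X in dict(press=(.441,-.31,.044),tray=(.5437,-.2822,.056),tip=(s["ee_pos"][0],s["ee_pos"][1],s["ee_pos"][2]-.073)).items():
    c=R@np.array(X)+t;u=(int(i["fx"]*c[0]/c[2]+i["cx"]),int(i["fy"]*c[1]/c[2]+i["cy"]));print(n,u)
    try:cv2.circle(im,u,4,(0,0,255),1)
    except:pass
cv2.imwrite("pics/w1.png",im)
E
```

```text
4.8167 [ 0.44203754 -0.30180728  0.20315007] [ 5.66523410e-05  9.99581389e-01 -2.88575277e-02 -2.07045209e-03]
[ 0.52052601 -0.30665754  0.27413312]
press (330, 248)
tray (265, 63)
tip (316, 317)
```

View pics/w1.png

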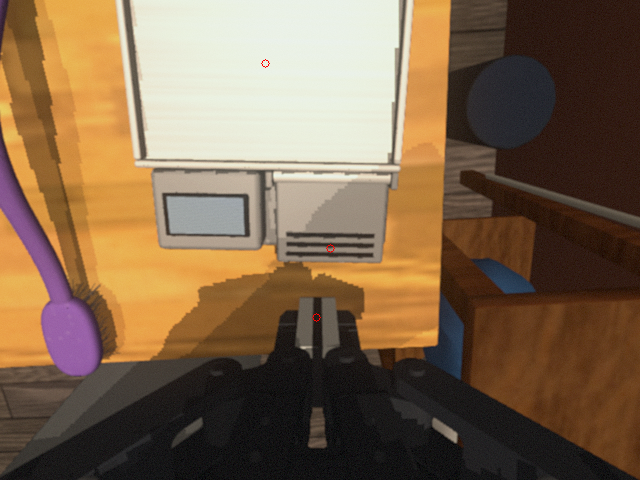

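The wrist view confirms the press point at (330,248), against (329,246) from the paddle's corners. I'll descend just in front of it.

>>> {"fn": "send_rows", "kwargs": {"motion": [[[0, 0, 0], [-4.5, 8, 20], 0], [[0, 0, 0], [0, 0, 30], 0], [[0, 0, 0], [0, 0, 20], 0], [[0, 0, 0], [0, 0, 10], 0], [[0, 0, 0], [0, 0, 0], 0]]}}

```text
time: 5.28
ee_pos: [0.4392, -0.306, 0.125]
tool_rot: [-0.0, 1.0, -0.028, -0.001]
wrist_force: [-1.1, 0.4, -0.7]
width: 0.001
finger_force: 0.0
```

>>> {"fn": "send_rows", "kwargs": {"motion": [[[0, 0, 0], [0, 0, 3], 0], [[0, 0, 0], [0, 0, 3], 0], [[0, 0, 0], [0, 0, 3], 0], [[0, 0, 0], [0, 0, 0], 0], [[0, 0, 0], [0, 0, 0], 0]]}}

```text
time: 5.7
ee_pos: [0.4392, -0.3072, 0.117]
tool_rot: [0.0, 1.0, -0.029, 0.0]
wrist_force: [-0.4, 0.1, -0.1]
width: -0.001
finger_force: 0.0
```

>>> {"fn": "send_rows", "kwargs": {"motion": [[[0, 0, 0], [0, 0, 3], 0], [[0, 0, 0], [0, 0, 2], 0], [[0, 0, 0], [0, 0, 2], 0], [[0, 0, 0], [0, 0, 0], 0], [[0, 0, 0], [0, 0, 0], 0]]}}

```text
time: 6.12
ee_pos: [0.4393, -0.3074, 0.1097]
tool_rot: [0.0, 1.0, -0.029, 0.0]
wrist_force: [2.0, 1.1, 4.9]
width: -0.002
finger_force: 2.4
```

>>> {"fn": "send_rows", "kwargs": {"motion": [[[0, 0, 0], [0, 0, 2], 0], [[0, 0, 0], [0, 0, 0], 0], [[0, 0, 0], [0, 0, 0], 0]]}}

```text
time: 6.37
ee_pos: [0.4394, -0.3074, 0.1078]
tool_rot: [0.0, 1.0, -0.029, 0.0]
wrist_force: [1.2, -0.2, 6.2]
width: 0.001
finger_force: 2.7
```

Tip height is 0.035, and the force is growing gently. I'll keep going until the stop shows as a sharp rise.

>>> {"fn": "send_rows", "kwargs": {"motion": [[[0, 0, 0], [0, 0, 1.5], 0], [[0, 0, 0], [0, 0, 0], 0], [[0, 0, 0], [0, 0, 0], 0]]}}

```text
time: 6.62
ee_pos: [0.4395, -0.3075, 0.1064]
tool_rot: [0.0, 1.0, -0.029, 0.001]
wrist_force: [2.0, 1.0, 6.8]
width: 0.003
finger_force: 2.9
```

>>> {"fn": "send_rows", "kwargs": {"motion": [[[0, 0, 0], [0, 0, 1.5], 0], [[0, 0, 0], [0, 0, 0], 0], [[0, 0, 0], [0, 0, 0], 0]]}}

```text
time: 6.87
ee_pos: [0.4396, -0.3076, 0.1056]
tool_rot: [0.0, 1.0, -0.029, 0.001]
wrist_force: [-1.0, 3.4, 23.4]
width: -0.0
finger_force: 11.3
```

The force jumped to 23 N, so the paddle is at the stop. I'll release it and lift.

>>> {"fn": "send_rows", "kwargs": {"motion": [[[0, 0, 0], [0, 0, -10], 0], [[0, 0, 0], [0, 0, -30], 0], [[0, 0, 0], [0, 0, -40], 40], [[0, 0, 0], [0, 0, -40], 85], [[0, 0, 0], [0, 0, -30], 85], [[0, 0, 0], [0, 0, 0], 85]]}}

```text
time: 7.37
ee_pos: [0.4401, -0.3086, 0.2598]
tool_rot: [0.001, 1.0, -0.029, 0.003]
wrist_force: [1.6, -0.7, 0.0]
width: 0.562
finger_force: 0.0
```

>>> {"fn": "send_rows", "kwargs": {"motion": [[[0, 0, 0], [6.3, -35, 0], 85], [[0, 0, 0], [6.3, -35, 0], 85], [[0, 0, 0], [6.3, -35, 0], 85], [[0, 0, 0], [6.3, -35, 0], 85], [[0, 0, 0], [6.3, -35, 0], 85], [[0, 0, 0], [6.3, -35, 0], 85], [[0, 0, 0], [6.3, -35, 0], 85], [[0, 0, 0], [6.3, -35, 0], 85], [[0, 0, 0], [6.3, -35, 0], 85], [[0, 0, 0], [6.3, -35, 0], 85], [[0, 0, 0], [0, 0, 0], 85]]}}

```text
time: 8.28
ee_pos: [0.5231, 0.0454, 0.254]
tool_rot: [-0.0, 1.0, -0.025, -0.0]
wrist_force: [-0.5, 0.8, -0.9]
width: 0.994
finger_force: 0.0
```

>>> {"fn": "send_rows", "kwargs": {"motion": [[[0, 0, -7.1], [0, 0, 0], 85], [[0, 0, -7.1], [0, 0, 0], 85], [[0, 0, -7.1], [0, 0, 0], 85], [[0, 0, -7.1], [0, 0, 0], 85], [[0, 0, -7.1], [0, 0, 0], 85], [[0, 0, -7.1], [0, 0, 0], 85], [[0, 0, -7.1], [0, 0, 0], 85], [[0, 0, -1.5], [0, 0, 0], 85], [[0, 0, 0], [0, 0, 0], 85], [[0, 0, 0], [0, 0, 0], 85]]}}

```text
time: 9.12
ee_pos: [0.5221, 0.0382, 0.2545]
tool_rot: [0.0, 0.915, 0.404, -0.0]
wrist_force: [-0.3, 0.8, -0.3]
width: 0.999
finger_force: 0.0
```

```bash
python3 - <<'E'
from h import *
s=status.read_state();i=cams.camera_info("wrist");im=cams.get_image("wrist")
print(s["time"],s["ee_pos"],s["tool_rot"])
m=teal(im);n,l,st,c=cv2.connectedComponentsWithStats(m);k=1+np.argmax(st[1:,4]);print(st[k])
ys,xs=np.nonzero(l==k);print(rect(w(np.c_[xs,ys],.021,i)))
cn,_=cv2.findContours((l==k).astype(np.uint8),0,1);cv2.drawContours(im,cn,-1,(0,0,255),1)
t=cams.get_image("top")[190:340,340:470]
t=cv2.resize(t,(416,480));cv2.imwrite("pics/w2.png",cv2.resize(np.hstack([im,t]),(800,364)))
E
```

```text
9.1167 [0.52213606 0.0382181  0.25450308] [ 9.48142010e-06  9.14879806e-01  4.03726308e-01 -9.19740649e-05]
[ 278  152   81  121 7701]
(array([524.6,  38.4]), array([95.3, 60.8]), 47.9)
```

View pics/w2.png

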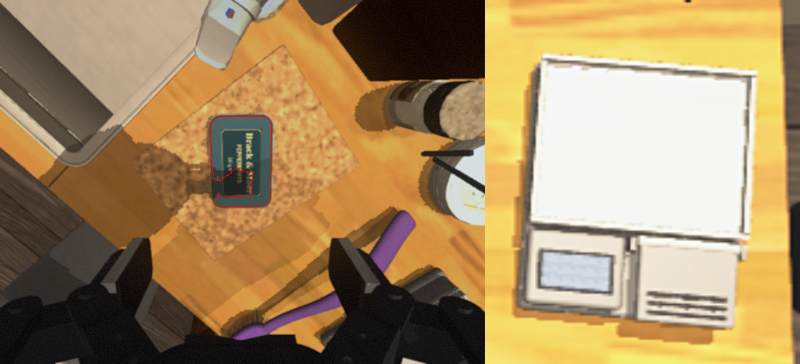

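The paddle looks level again in the top view. The wrist camera sits about 80 mm to the +x side of the tool, right over the tap lever, so I'll half-turn the tool (the same grasp) before descending.

>>> {"fn": "send_rows", "kwargs": {"motion": [[[0, 0, -7], [0, 0, 0], 85], [[0, 0, -7], [0, 0, 0], 85], [[0, 0, -7], [0, 0, 0], 85], [[0, 0, -7], [0, 0, 0], 85], [[0, 0, -7], [0, 0, 0], 85], [[0, 0, -7], [0, 0, 0], 85], [[0, 0, -7], [0, 0, 0], 85], [[0, 0, -7], [0, 0, 0], 85], [[0, 0, -7], [0, 0, 0], 85], [[0, 0, -7], [0, 0, 0], 85], [[0, 0, -7], [0, 0, 0], 85], [[0, 0, -7], [0, 0, 0], 85]]}}

```text
time: 10.22
ee_pos: [0.5222, 0.0386, 0.2545]
tool_rot: [-0.0, 0.406, 0.914, -0.0]
wrist_force: [-0.1, -0.3, 0.1]
width: 0.993
finger_force: 0.0
```

>>> {"fn": "send_rows", "kwargs": {"motion": [[[0, 0, -7], [0, 0, 0], 85], [[0, 0, -7], [0, 0, 0], 85], [[0, 0, -7], [0, 0, 0], 85], [[0, 0, -7], [0, 0, 0], 85], [[0, 0, -7], [0, 0, 0], 85], [[0, 0, -7], [0, 0, 0], 85], [[0, 0, -7], [0, 0, 0], 85], [[0, 0, -7], [0, 0, 0], 85], [[0, 0, -7], [0, 0, 0], 85], [[0, 0, -7], [0, 0, 0], 85], [[0, 0, -7], [0, 0, 0], 85], [[0, 0, -7], [0, 0, 0], 85]]}}

```text
time: 11.22
ee_pos: [0.5221, 0.0385, 0.2544]
tool_rot: [-0.0, -0.31, 0.951, -0.0]
wrist_force: [-0.6, 0.1, -0.0]
width: 0.99
finger_force: 0.0
```

>>> {"fn": "send_rows", "kwargs": {"motion": [[[0, 0, -7], [0, 0, 30], 85], [[0, 0, -5.3], [-1.7, -1.2, 20], 85], [[0, 0, 0], [0, 0, 0], 85], [[0, 0, 0], [0, 0, 0], 85]]}}

```text
time: 11.55
ee_pos: [0.524, 0.0386, 0.2043]
tool_rot: [-0.001, -0.406, 0.914, 0.0]
wrist_force: [-0.2, -0.3, 0.4]
width: 0.991
finger_force: 0.0
```

```bash
python3 - <<'E'
from h import *
s=status.read_state();i=cams.camera_info("wrist");im=cams.get_image("wrist")
print(s["time"],s["ee_pos"],s["tool_rot"],s["qpos"])
m=teal(im);n,l,st,c=cv2.connectedComponentsWithStats(m);k=1+np.argmax(st[1:,4]);print(st[k])
ys,xs=np.nonzero(l==k);print(rect(w(np.c_[xs,ys],.021,i)))
E
```

```text
11.55 [0.52399528 0.03859943 0.20425187] [-9.85865302e-04 -4.05982296e-01  9.13880388e-01  1.99404924e-04] [-0.17897178  0.3656214   0.05631935  1.95102462 -0.02708297  0.82766242
  2.29890258]
[  269   164    97   140 10507]
(array([525.6,  39.4]), array([95.4, 61.2]), 48.0)
```

>>> {"fn": "send_rows", "kwargs": {"motion": [[[0, 0, 0], [-1, 0, 30], 85], [[0, 0, 0], [0, 0, 35], 85], [[0, 0, 0], [0, 0, 30], 85], [[0, 0, 0], [0, 0, 20], 85], [[0, 0, 0], [0, 0, 12], 85], [[0, 0, 0], [0, 0, 0], 85]]}}

```text
time: 12.1
ee_pos: [0.5247, 0.0395, 0.0767]
tool_rot: [-0.001, -0.407, 0.913, 0.0]
wrist_force: [-0.1, 0.3, 0.3]
width: 0.996
finger_force: 0.0
```

>>> {"fn": "send_rows", "kwargs": {"motion": [[[0, 0, 0], [0, 0, 0], 50], [[0, 0, 0], [0, 0, 0], 50], [[0, 0, 0], [0, 0, 0], 50], [[0, 0, 0], [0, 0, 0], 50], [[0, 0, 0], [0, 0, 0], 50], [[0, 0, 0], [0, 0, 0], 50], [[0, 0, 0], [0, 0, 0], 50], [[0, 0, 0], [0, 0, 0], 50]]}}

```text
time: 12.77
ee_pos: [0.5259, 0.0397, 0.0797]
tool_rot: [0.001, -0.408, 0.913, -0.0]
wrist_force: [-3.5, 0.2, 11.3]
width: 0.707
finger_force: 62.6
```

>>> {"fn": "send_rows", "kwargs": {"motion": [[[0, 0, 0], [0, 0, -3], 50], [[0, 0, 0], [0, 0, -5], 50], [[0, 0, 0], [0, 0, -10], 50], [[0, 0, 0], [0, 0, -20], 50], [[0, 0, 0], [0, 0, -30], 50], [[0, 0, 0], [0, 0, -40], 50], [[0, 0, 0], [0, 0, -40], 50], [[0, 0, 0], [0, 0, -20], 50], [[0, 0, 0], [0, 0, 0], 50], [[0, 0, 0], [0, 0, 0], 50]]}}

```text
time: 13.6
ee_pos: [0.5252, 0.0396, 0.2478]
tool_rot: [0.002, -0.408, 0.913, -0.0]
wrist_force: [-0.4, 0.3, -1.1]
width: 0.713
finger_force: 65.4
```

```bash
python3 - <<'E'
from h import *
s=status.read_state();im=cams.get_image("wrist")
print(s["time"],s["ee_pos"],s["tool_rot"],s["width"],s["finger_force"])
b=cams.get_image("scene")
cv2.imwrite("pics/w3.png",cv2.resize(np.hstack([im,cv2.resize(b[130:340,180:460],(640,480))]),(800,300)))
E
```

```text
13.6 [0.52524166 0.03955747 0.24776069] [ 1.64607901e-03 -4.08025145e-01  9.12969086e-01 -4.68178855e-04] 0.7134729623263476 65.35598086891696
```

View pics/w3.png

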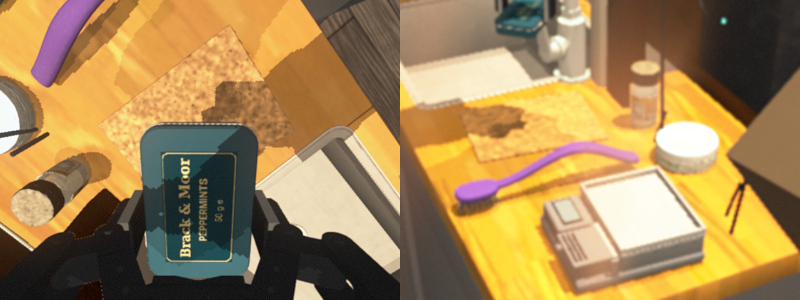

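The tin is held square between the pads and looks level. The mat and brush are undisturbed. Next I'll turn it, then traverse.

>>> {"fn": "send_rows", "kwargs": {"motion": [[[0, 0, 7.1], [0, 0, 0], 50], [[0, 0, 7.1], [0, 0, 0], 50], [[0, 0, 7.1], [0, 0, 0], 50], [[0, 0, 7.1], [0, 0, 0], 50], [[0, 0, 7.1], [0, 0, 0], 50], [[0, 0, 7.1], [0, 0, 0], 50], [[0, 0, 7.1], [0, 0, 0], 50], [[0, 0, 7.1], [0, 0, 0], 50], [[0, 0, 7.1], [0, 0, 0], 50], [[0, 0, 7.1], [0, 0, 0], 50]]}}

```text
time: 14.53
ee_pos: [0.5244, 0.0395, 0.2445]
tool_rot: [-0.001, 0.201, 0.98, -0.001]
wrist_force: [-0.5, -0.5, -0.8]
width: 0.71
finger_force: 65.4
```

>>> {"fn": "send_rows", "kwargs": {"motion": [[[0, 0, 7.1], [0, 0, 0], 50], [[0, 0, 7.1], [0, 0, 0], 50], [[0, 0, 7.1], [0, 0, 0], 50], [[0, 0, 7.1], [0, 0, 0], 50], [[0, 0, 7.1], [0, 0, 0], 50], [[0, 0, 7.1], [0, 0, 0], 50], [[0, 0, 7.1], [0, 0, 0], 50], [[0, 0, 7.1], [0, 0, 0], 50], [[0, 0, 7.1], [0, 0, 0], 50], [[0, 0, 7.1], [0, 0, 0], 50], [[0, 0, 0], [0, 0, 0], 50]]}}

```text
time: 15.45
ee_pos: [0.5244, 0.0396, 0.2446]
tool_rot: [-0.0, 0.733, 0.681, -0.001]
wrist_force: [-0.1, -0.2, -1.7]
width: 0.71
finger_force: 65.3
```

>>> {"fn": "send_rows", "kwargs": {"motion": [[[0, 0, 0], [-14, 2, 0], 50], [[0, 0, 0], [-30, 4, 0], 50], [[0, 0, 0], [-34, 4.5, 0], 50], [[0, 0, 0], [-34, 4.5, 0], 50], [[0, 0, 0], [-34, 4.5, 0], 50], [[0, 0, 0], [-34, 4.5, 0], 50], [[0, 0, 0], [-34, 4.5, 0], 50], [[0, 0, 0], [-34, 4.5, 0], 50], [[0, 0, 0], [-34, 4.5, 0], 50], [[0, 0, 0], [-24, 3.2, 0], 50], [[0, 0, 0], [-13, 2, 0], 50], [[0, 0, 0], [0, 0, 0], 50]]}}

```text
time: 16.45
ee_pos: [0.5453, -0.2846, 0.2449]
tool_rot: [-0.0, 0.73, 0.683, -0.001]
wrist_force: [0.7, 0.6, -1.1]
width: 0.712
finger_force: 65.3
```

>>> {"fn": "send_rows", "kwargs": {"motion": [[[0, 0, 0], [0, 0, 20], 50], [[0, 0, 0], [0, 0, 25], 50], [[0, 0, 0], [0, 0, 15], 50], [[0, 0, 0], [0, 0, 8], 50], [[0, 0, 0], [0, 0, 0], 50], [[0, 0, 0], [0, 0, 0], 50]]}}

```text
time: 16.95
ee_pos: [0.5464, -0.2811, 0.1778]
tool_rot: [-0.0, 0.73, 0.684, -0.0]
wrist_force: [-0.4, 0.7, -1.2]
width: 0.712
finger_force: 65.3
```

```bash
python3 - <<'E'
from h import *
s=status.read_state();print(s["time"],s["ee_pos"],s["tool_rot"],s["width"])
iw=cams.camera_info("wrist");im=cams.get_image("wrist");b=cams.get_image("scene");i=cams.camera_info("scene")
np.save("im.npy",np.array([im,b]));import pickle;pickle.dump((s,iw,i),open("s.pkl","wb"))
# predicted outline of tin (underside at TCP-.0747) and rim
def pr(X,i):
    c=np.array(X)@np.array(i["R"]).T+np.array(i["t"]);return (c[:,:2]/c[:,2:]*[i["fx"],i["fy"]]+[i["cx"],i["cy"]])
q=s["tool_rot"];R=Ro.from_quat([q[1],q[2],q[3],q[0]]).as_matrix();p=np.array(s["ee_pos"])
B=np.array([(x,y,z) for z in(.0547,.0747) for x,y in((-.049,-.0325),(.049,-.0325),(.049,.0325),(-.049,.0325))])@R.T+p
a=np.radians(-3.8);S=np.array([(np.cos(a)*x-np.sin(a)*y+.5437,np.sin(a)*x+np.cos(a)*y-.2822,.056) for x,y in((-.056,-.071),(.056,-.071),(.056,.071),(-.056,.071))])
for m,c in((im,iw),(b,i)):
    for P,k in((B[:4],(0,0,255)),(B[4:],(255,0,255)),(S,(0,255,0))):
        cv2.polylines(m,[np.round(pr(P,c)*16).astype(np.int32)],True,k,1,cv2.LINE_AA,4)
cv2.imwrite("pics/w4.png",np.hstack([cv2.resize(im,(400,300)),cv2.resize(b[170:350,220:460],(400,300),interpolation=cv2.INTER_CUBIC)]))
E
```

```text
16.95 [ 0.5464472  -0.2811001   0.17783406] [-1.57642578e-04  7.29748767e-01  6.83715370e-01 -7.30684144e-05] 0.7116941494688833
```

View pics/w4.png

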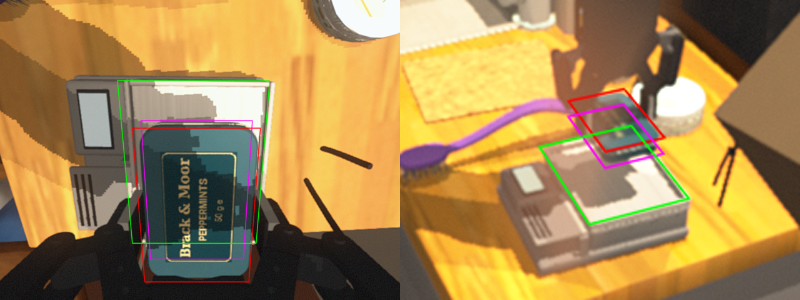

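```bash
python3 - <<'E'
from h import *
im,b=np.load("im.npy")
c1=cv2.resize(im[100:470,90:450],(400,411));c2=cv2.resize(b[215:295,300:420-20+0],(500,400),interpolation=cv2.INTER_CUBIC)
# c1 scale 1.111 offset (90,100); c2 scale 5 offset (300,215)
o=np.zeros((411,800,3),np.uint8);o[:,:400]=c1;o[:320,400:]=cv2.resize(c2,(400,320))
cv2.imwrite("pics/w5.png",o)
E
```

```text
(no output)
```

View pics/w5.png

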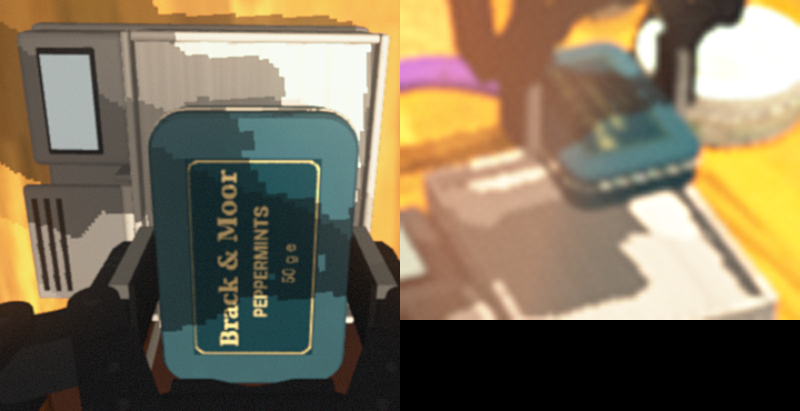

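```bash
python3 - <<'E'
from h import *
import pickle
s,iw,i=pickle.load(open("s.pkl","rb"))
C=lambda l:np.array(l)/1.111+[90,100]
K=np.array([[iw["fx"],0,iw["cx"]],[0,iw["fy"],iw["cy"]],[0,0,1]])
px=C([(146.5,112),(362,110),(341,381),(165,379)])
a,b=.0475,.0304
obj=np.array([(a,-b,0),(a,b,0),(-a,b,0),(-a,-b,0)])  # tool x up in image, tool y right
ok,rv,tv=cv2.solvePnP(obj,px,K,None)
R=np.array(iw["R"]);t=np.array(iw["t"]);q=s["tool_rot"];T=Ro.from_quat([q[1],q[2],q[3],q[0]]).as_matrix()
c=R.T@(tv.ravel()-t);L=T.T@R.T@cv2.Rodrigues(rv)[0]
print("lid centre in tool mm",T.T@(c-np.array(s["ee_pos"]))*1e3,"rot",Ro.from_matrix(L).as_rotvec(degrees=True),"reproj",(cv2.projectPoints(obj,rv,tv,K,None)[0][:,0]-px).round(1).tolist())
r=w(C([(122,31),(387,35),(130,170),(373,180)]),.056,iw);print(r)
print("tool",s["ee_pos"],Ro.from_matrix(T).as_euler("xyz",degrees=True))
print("tool x axis az",np.degrees(np.arctan2(T[1,0],T[0,0])))
tl=w(px,.123,iw);print(tl.mean(0))
E
```

```text
lid centre in tool mm [ 3.24885448  1.44136918 53.76855372] rot [-0.46902045  0.30803114  0.04123811] reproj [[-0.3, -1.2], [-0.2, 1.1], [0.1, -0.3], [0.6, 0.4]]
[[ 0.49824171 -0.20777336  0.056     ]
 [ 0.6077177  -0.21651246  0.056     ]
 [ 0.49260394 -0.26848035  0.056     ]
 [ 0.60292826 -0.28052708  0.056     ]]
tool [ 0.5464472  -0.2811001   0.17783406] [-1.79981093e+02 -6.24077875e-03  8.62693243e+01]
tool x axis az 86.26932427065292
[ 0.54807678 -0.27846705  0.123     ]
```

>>> {"fn": "send_rows", "kwargs": {"motion": [[[0, 0, 0.4], [-2.7, -1.2, 5], 50], [[0, 0, 0], [-2, -1, 10], 50], [[0, 0, 0], [0, 0, 10], 50], [[0, 0, 0], [0, 0, 7], 50], [[0, 0, 0], [0, 0, 3], 50], [[0, 0, 0], [0, 0, 2], 50], [[0, 0, 0], [0, 0, 0], 50], [[0, 0, 0], [0, 0, 0], 50], [[0, 0, 0], [0, 0, 0], 50]]}}

```text
time: 17.8
ee_pos: [0.5439, -0.2862, 0.141]
tool_rot: [0.0, 0.733, 0.681, 0.0]
wrist_force: [0.7, 0.2, -1.9]
width: 0.712
finger_force: 65.3
```

```bash
python3 - <<'E'
from h import *
s=status.read_state();print(s["time"],s["ee_pos"],s["tool_rot"],s["width"],s["wrist_force"])
im=cams.get_image("wrist");b=cams.get_image("scene");i=cams.camera_info("scene")
t=cams.get_image("top")
def pr(X):
    c=np.array(X)@np.array(i["R"]).T+np.array(i["t"]);return (c[:,:2]/c[:,2:]*[i["fx"],i["fy"]]+[i["cx"],i["cy"]])
q=s["tool_rot"];R=Ro.from_quat([q[1],q[2],q[3],q[0]]).as_matrix();p=np.array(s["ee_pos"])
B=np.array([(x+.0032,y+.0014,.0745) for x,y in((-.049,-.0325),(.049,-.0325),(.049,.0325),(-.049,.0325))])@R.T+p
b2=cv2.resize(b[205:325,280:420],None,fx=4,fy=4,interpolation=cv2.INTER_CUBIC)
cv2.polylines(b2,[np.round((pr(B)-[280,205])*4+1.5).astype(np.int32)],True,(0,0,255),1)
o=np.zeros((480,800,3),np.uint8);o[:,:560]=b2;o[:180,560:]=cv2.resize(im,(240,180));o[190:430,560:]=cv2.resize(t[195:335,335:475],(240,240))
cv2.imwrite("pics/w6.png",o)
E
```

```text
17.8 [ 0.54391235 -0.2862215   0.14095997] [2.78554015e-04 7.32684481e-01 6.80568413e-01 9.83920264e-05] 0.7124925021876293 [ 0.72489086  0.16308816 -1.85104896]
```

View pics/w6.png

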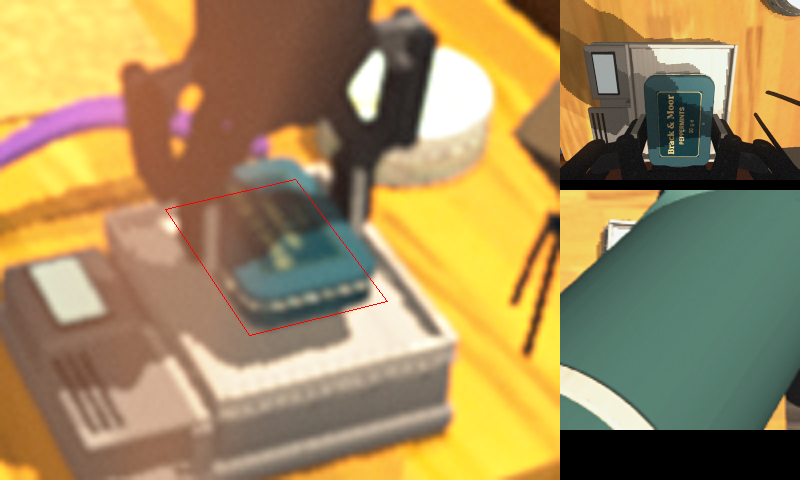

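The scene view shows the tin over the middle of the tray, level, with its near lower edge about at (310,320), where I predicted it. That puts it about 10.5 mm above the rim. The paddle is up and the brush is in place.

```bash
python3 -c "
from station import bot
print(bot.hand_in())"
```

```text
the job is handed in; nothing more can be done
None
```

I pressed the scale's tare paddle to its stop and it sprang back. The arm is now holding the tin still and level over the middle of the tray, about 10.5 mm above the rim, with its long side along the tray's; I handed the job in at about 18 s of the 53 s.

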